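# Lock the altar lamp into the power track and switch it on

### The arm

A 7-joint arm with a two-finger parallel gripper is mounted at the origin on the work surface. World frame = base frame: x ahead of the robot, y to its left, z up, the work surface at z = 0. Lengths are in m, angles in degrees, forces in N, time in s.
With the tool pointing down it reaches from about 0.425 to 0.925 m from the base axis. Payload 6.8 kg.
Tool frame: the origin (TCP) lies at the very end of the fingers, on their centre line; the grasp point (between the pads) lies 19 mm behind it (env.grasp_offset is the distance from the TCP to the grasp point, in m); z points along the fingers, y is the direction in which the jaws open and shut (so a half turn about z gives the same grasp; the last joint's range is limited). The gripper opens to 88 mm and grips with 3 to 60 N. Pads are 20 mm wide; open, the fingers measure 115 mm over their backs; the gripper's body (75 mm by 178 mm) begins 61 mm behind the grasp point.
Start: joints at [-73.459, 27.33, 1.283, 89.118, -0.659, 63.558, -4.761], TCP at [0.261, 0.623, 0.183] pointing down, gripper open.
Joint ranges: [-169.35, 169.35], [-19.33, 120.38], [-80.79, 83.38], [13.8, 139.57], [-78.32, 258.32], [9.67, 109.79], [-169.56, 169.56]. Speed limits (degrees/s): [136.94, 136.94, 180, 180, 180, 180, 180].

### API

Orientations are given as [roll, pitch, yaw] about the fixed x, y, z axes, in that order (R = Rz(yaw) Ry(pitch) Rx(roll)).
In Python, from rig import env, get_image, camera_info, ticket gives the robot as it stands. The module is installed in compiled form; this text tells all that it offers.
- The arm moves only by the tool send_rows, never from a script. Its argument "increments" is a list that holds one entry, the list of rows, each a list of 7 numbers: the shift along the world's x, y, z in m, then the turn, a rotation vector about the world's x, y, z in degrees, then the closure in counts, from 0 (fully open) to 255 (shut). In form: [[[dx, dy, dz, wx, wy, wz, fingers], ...]]. A call has 1 to 12 rows; each row shifts and turns the commanded pose from where the row before left it; what a row does not reach is not made up. A row lasts 1/12 s, in which the tool goes at most 41.7 mm and 7.16 degrees, less where a joint would pass 70% of its speed; a pose out of reach is approached as far as the arm can. A call is refused whole if a number of a shift passes 0.0417 or a number of a turn 7.16, either way. A call with a gripper value outside its range is refused whole. The fingers move at their own pace and stop on an object; "newtons" is the grip in N (left out, the last holds). Time passes only in rows, so rows that do not move let the fingers close. It gives the time, the measured TCP pose, the force and the opening at its end, in the units of the state.
- env.observe(): the state, without advancing time (a new reading comes with each control period).
- get_image(name): name is "side" or "top"; returns the picture (384x512x3 uint8, red, green, blue); there is no depth.
- camera_info(name): a dict with "intrinsics" (3x3 intrinsics, pixels), "world_from_camera" (4x4, takes a point from camera to world coordinates). Camera axes: x right, y up, looking along -z (the intrinsics and any distortion apply to the point x, -y, -z); pixel columns grow to the right and rows downward; lengths in m; the calibration is good to about 2 mm. A picture is of the moment at which its call begins. camera_info takes no time and is no camera call.
- ticket.sign_off(): hands the job in, once; it reports no verdict.
The state is a dict: "time_s": time; "joint_positions": joint angles; "joint_vel": joint speeds; "effort": joint torques, N m; "ee_pos": TCP position; "eef_rot": TCP orientation; "force": force on the tool from outside, world axes, zero at the start; "ft_torque": the same for the moment, N m; "opening": finger opening in m.
Only numpy, scipy, OpenCV 4.12 (cv2) and the standard library are available. Lean on these libraries where they do the work, as an engineer would, in place of code of your own. Each camera call takes 0.05 s, during which the arm holds its last target.

### The job

Take the red lamp out of its packing tray and plug it into the power track, in a slot with room for it between the two boxes (the middle one always has): pass its T-shaped foot down through the slot, push it gently home against the spring and turn it a quarter turn so that it lies in line with the track and the track holds it. Then let go and switch the lamp on at its rocker. Leave the other things where they are.

Things in the scene. Friction and masses are not known exactly. Their poses are not given: they have to be found in the camera images.
- lamp: small red plastic lamp, about 0.12 kg. Housing: a block 84 mm long (its x), 44 mm wide (its y), 40 mm high; origin at the centre of the housing's underside, z up. On top a cream bud-shaped diffuser at x = -16 mm (35 mm across, top at z = 71 mm) and a black rocker at x = +25 mm. Its T-foot hangs under the middle (see toggle_tip). It fits the track the same turned by 180 degrees
- toggle_tip (a point): centre of the underside of the lamp's steel T-foot, 13 mm below the housing's underside, axes as the lamp's. The T-foot: a shank 8 mm thick and 7 mm long, below it the cross-head, 26 mm long (along the lamp's y, so across the housing), 8 mm wide (along x), 6 mm thick, square edges
- rocker_end (a point): on the lamp at x = +36, z = 49 mm: top of the raised outer end of the rocker when off. Pressing down here switches the lamp on. The rocker is 24 mm long (lamp's x) and 14 mm wide, pivoted in the middle
- rocker (a joint): rocker switch: 0 = off (outer half stands up), 0.35 rad = on (outer half level, its top 45 mm above the housing's underside, 5 mm above the housing's top). Takes about 2 N at its outer end, stays where it is left
- tray: grey moulded packing tray, fixed, 110 (x) x 76 (y) x 26 mm high, with two low end ribs to 31 mm; origin at the centre of its underside. The lamp stands on its top with the T-foot hanging in a 20 x 36 mm opening, axes within 5 degrees of the tray's
- track: power track, fixed: a straight aluminium channel 360 mm long (its y) plus an 8 mm end cap at each end, 64 mm wide (its x), 30 mm high; origin at the centre of its underside. Its open top is covered by a white slotted strip (see slot_mid). The lamp goes in across the track and ends in line with it, turned either way
- slot_mid (a point): middle of the track's top, axes as the track's. The white cover strip, flush with the top, 4 mm thick, has slots 30 mm long (along y) and 10.5 mm wide on the track's middle line, every 70 mm. The strip may have been slid along y: the middle slot's centre lies up to 20 mm to either side of this point (not measured, feel or look for it; about 8 N slide the strip, it stays where left)
- bed_mid (a point): in the slot, 5 mm below the track's top: the sprung contact bed, 1.5 N per mm, 10 mm travel; room below the strip to turn the foot anywhere. The cross-head is clear below the strip at 7.5 N; the housing meets the track's top 3 mm deeper, at 12 N; in between it turns freely. Let go after the quarter turn, the lamp rises until the head bears up on the strip. Over 40 N between lamp and track breaks the foot
- canister: steel canister with lid and lever clasp, 71 mm across, 84 mm high, origin at the centre of its underside; bystander
- incense_box: brown box, 100 (x) x 36 x 24 mm, origin at the centre of its underside; bystander
- saucer1: celadon saucer, 100 mm across, 18 mm high, origin under its centre; bystander
- saucer2: celadon saucer, the same; bystander
- monk: resin figurine, 68 mm across, 115 mm high, origin under its centre; bystander
- vase: green glass bud vase, 56 mm across, 125 mm high, origin under its centre; bystander
- cup: small brass cup, 48 mm across, 34 mm high, origin under its centre; bystander
- charger: white charger box clipped over the track, fixed, 72 (across the track) x 50 mm, top 36 mm above the track's top, origin on the track's top under its centre; 105 to 150 mm from the track's middle, at one end or the other
- feed: flat grey feed box clipped over the track near the other end, fixed, 72 x 46 mm, top 18 mm above the track's top, origin as the charger's; 105 to 150 mm from the track's middle. Between the two boxes the middle slot is free
There are look-alikes about, which are no part of the job. What is meant by the lamp is not purple, and is the smaller of those in its own colour.

How it is judged (in metres and radians):
On the way, in this order (a step that is already met when the one before it is completed fails the run):
1. the T-foot has passed down through the slot, the lamp still across the track (z of toggle_tip in the frame of track between 0.012 and 0.0215 m and x of toggle_tip in the frame of track between -0.008 and 0.008 m and angle between the y axis of lamp and the y axis of track, either way round below 0.5 rad), for 0.1 s.
2. the lamp has been turned a quarter turn, its head under the cover strip (z of toggle_tip in the frame of track below 0.0215 m and angle between the x axis of lamp and the y axis of track, either way round below 0.2 rad), for 0.2 s.
3. the rocker is on, the lamp locked (value of joint rocker above 0.25 rad and angle between the x axis of lamp and the y axis of track, either way round below 0.2 rad), for 0.1 s.
At the end, for the whole second after the job is handed in: The lamp is held by the track: its foot in a slot (within 8 mm of the track's middle line), its head under the cover strip (underside 12 to 21.5 mm above the track's foot), in line with the track within 0.2 rad, upright within 0.1 rad, at rest, rocker above 0.25 rad (all of step 3 and z of toggle_tip in the frame of track between 0.012 and 0.0215 m and x of toggle_tip in the frame of track between -0.008 and 0.008 m and angle between lamp's own z axis and vertical below 0.1 rad and linear speed of lamp below 0.02 m/s); the robot touches nothing.
It fails at once if the lamp is pressed or wrenched against the track with more than 40 N (contact force between lamp and track above 40 N).
It fails at once if a bystander is moved by more than 20 mm (distance of any of canister, incense_box, saucer1, saucer2, monk, vase, cup from where it was at the start of the episode above 0.02 m).
It also fails if it takes over 64 s, if anything falls off the work surface, if the arm or the gripper's body presses on something with over 40 N, if the wrist force passes 120 N, or if a joint passes its speed limit or range.

## Working session

There is one attempt and no reset: what is moved stays moved. The work goes in short steps, Python scripts to look and compute and a tool call to move; the robot and the scene stay as the last step left them, time stands still between calls to the robot, and variables do not carry over. Pictures are saved under pics/ and viewed, and the job is handed in when it is done.

Besides the shell and the picture viewer there is one more tool, called after "Request:" as name([rows], argument=value, ...), one row to a line, values as JSON. send_rows: Moves the arm, as the interface text tells. Its arguments: {"type":"object","properties":{"increments":{"type":"array"},"newtons":{"type":"number"}},"required":["increments"]}

```bash
mkdir -p pics; python3 - <<'E'
from rig import env,get_image,camera_info
import cv2,numpy as np
for n in("top","side"):
    im=get_image(n); cv2.imwrite(f"pics/{n}0.png",im[:,:,::-1])
    c=camera_info(n); print(n,{k:np.round(np.array(v),4).tolist() if k in("intrinsics","world_from_camera") else v for k,v in c.items()})
print(env.observe(), env.grasp_offset)
E
```

```text
top {'intrinsics': [[407.17, 0.0, 254.9862], [0.0, 407.17, 185.7209], [0.0, 0.0, 1.0]], 'world_from_camera': [[-0.0224, 0.9787, -0.2041, 0.3152], [-0.9997, -0.0218, 0.005, 0.0156], [0.0004, 0.2041, 0.9789, 1.3353], [0.0, 0.0, 0.0, 1.0]]}
side {'intrinsics': [[382.5437, 0.0, 260.1928], [0.0, 382.5437, 188.5644], [0.0, 0.0, 1.0]], 'world_from_camera': [[0.986, 0.0899, -0.1401, 0.4541], [-0.1651, 0.6359, -0.7539, -0.7852], [0.0213, 0.7665, 0.6418, 0.7367], [0.0, 0.0, 0.0, 1.0]]}
{'time_s': 0.1, 'joint_positions': array([-73.45837023,  27.37111434,   1.28226479,  89.16882038,
        -0.66096782,  63.55993638,  -4.76077151]), 'joint_vel': array([-0.05013875,  0.01655051, -0.01280029, -0.14958726,  0.02845292,
        0.05434963,  0.02652624]), 'effort': array([ 3.66425636e-03, -5.84089923e+01,  1.53991878e+00, -2.73313594e+01,
       -5.41767350e-02,  1.30625945e-02,  3.29499653e-05]), 'ee_pos': array([0.26066685, 0.62199948, 0.18220728]), 'eef_rot': array([-1.79907665e+02,  5.81607235e-03,  1.57263584e+02]), 'force': array([ 0.13551749,  0.01834078, -0.57860819]), 'ft_torque': array([ 0.00865021, -0.03874387, -0.00508079]), 'opening': 0.08763847326130107} 0.0187
```

View pics/top0.png

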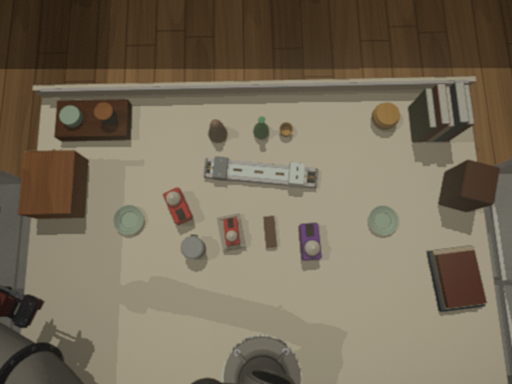

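View pics/side0.png

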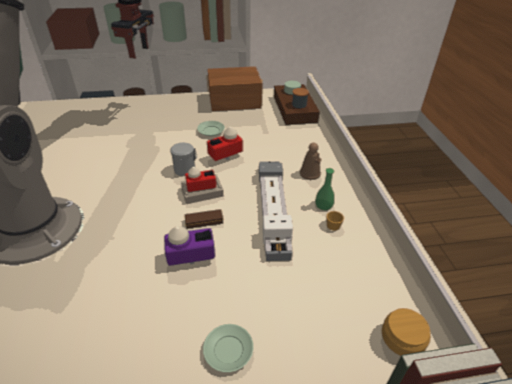

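Candidates in the top view: red in the tray at (232,232), red on the table at (178,206), and purple at (310,241). The one in the tray fits, being red, the smaller of the two reds and standing in the grey tray. I'll confirm it in enlarged crops.

```bash
python3 - <<'E'
import cv2
a=cv2.imread("pics/top0.png")
cv2.imwrite("pics/topcrop.png",cv2.resize(a[150:270,150:330],None,fx=4.4,fy=4.4,interpolation=cv2.INTER_CUBIC))
cv2.imwrite("pics/tray.png",cv2.resize(a[205:260,205:260],None,fx=10,fy=10,interpolation=cv2.INTER_CUBIC))
cv2.imwrite("pics/track.png",cv2.resize(a[148:198,195:325],None,fx=6,fy=6,interpolation=cv2.INTER_CUBIC))
b=cv2.imread("pics/side0.png")
cv2.imwrite("pics/sidecrop.png",cv2.resize(b[120:270,150:310],None,fx=4,fy=4,interpolation=cv2.INTER_CUBIC)[:600])
E
```

```text
(no output)
```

View pics/tray.png

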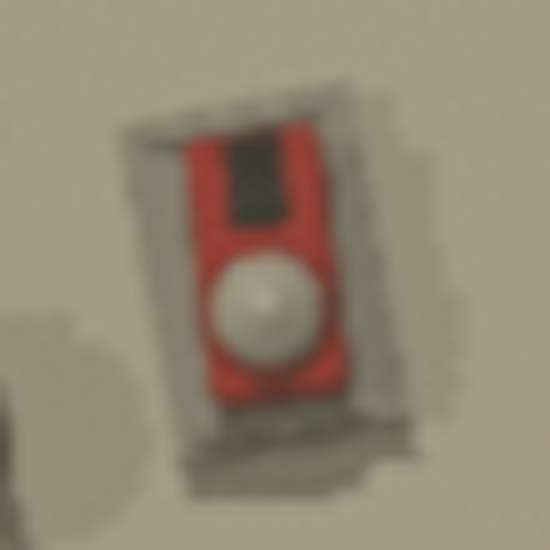

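View pics/track.png

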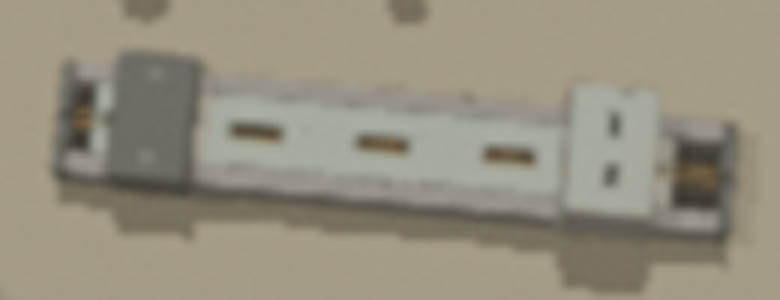

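View pics/sidecrop.png

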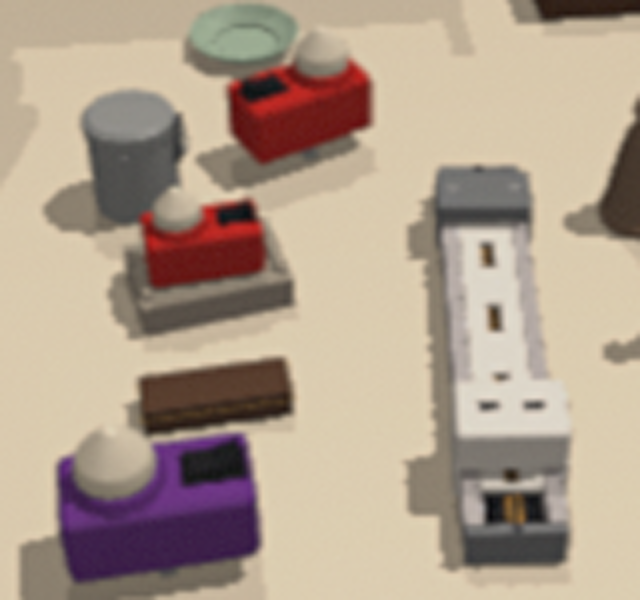

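```bash
cat > h.py <<'E'
import numpy as np,cv2
from rig import camera_info
C={n:camera_info(n) for n in("top","side")}
def proj(n,P):
    K=np.array(C[n]["intrinsics"]);T=np.linalg.inv(np.array(C[n]["world_from_camera"]))
    P=np.atleast_2d(P);p=P@T[:3,:3].T+T[:3,3]
    p=np.c_[p[:,0],-p[:,1],-p[:,2]]@K.T
    return p[:,:2]/p[:,2:]
def unproj(n,uv,z):
    K=np.array(C[n]["intrinsics"]);T=np.array(C[n]["world_from_camera"])
    uv=np.atleast_2d(uv);r=np.c_[uv,np.ones(len(uv))]@np.linalg.inv(K).T
    r=np.c_[r[:,0],-r[:,1],-r[:,2]]@T[:3,:3].T;o=T[:3,3]
    return o+r*((z-o[2])/r[:,2])[:,None]
def up(img,x0,y0,x1,y1,s=8):
    c=cv2.resize(img[y0:y1,x0:x1].astype(np.float32),None,fx=s,fy=s,interpolation=cv2.INTER_CUBIC)
    return c,(lambda p:(np.asarray(p,float)+.5)/s-.5+[x0,y0])
E
cat > m1.py <<'E'
import numpy as np,cv2;from h import *
from scipy.optimize import minimize
I={n:cv2.imread(f"pics/{n}0.png") for n in C}
print("extras",{k:v for k,v in C["top"].items() if k not in("intrinsics","world_from_camera")})
R={"top":(210,205,255,255),"side":(180,160,222,200)}
H={}
for n in R:
    c,f=up(I[n],*R[n]);b,g,r=c[...,0],c[...,1],c[...,2]
    m=((r-g)>60).astype(np.uint8)
    k,l,st,_=cv2.connectedComponentsWithStats(m);j=1+np.argmax(st[1:,4]);
    pts=np.argwhere(l==j)[:,::-1];h=cv2.convexHull(pts.astype(np.int32))[:,0]
    H[n]=f(h).astype(np.float32); print(n,st[j])
def box(x,y,a,L,W,z0,z1):
    c,s=np.cos(a),np.sin(a)
    return np.array([[x+c*u-s*v,y+s*u+c*v,z] for u in(-L/2,L/2) for v in(-W/2,W/2) for z in(z0,z1)])
def cost(p,ns):
    e=0
    for n in ns:
        q=cv2.convexHull(proj(n,box(*p,.084,.044,.026,.066)).astype(np.float32))
        A=cv2.contourArea(q);B=cv2.contourArea(H[n]);i,_=cv2.intersectConvexConvex(q,H[n])
        e+=(A+B-2*i)/B
    return e
for ns in(["top"],["side"],["top","side"]):
    r=minimize(lambda v:cost([v[0]/100,v[1]/100,v[2]/10],ns),[55,7,0.8],method="Nelder-Mead",options=dict(xatol=1e-3,fatol=1e-5,initial_simplex=np.array([[55,7,.8],[57,7,.8],[55,9,.8],[55,7,3.]])))
    print(ns,r.x[:2]*10,"mm yaw",np.degrees(r.x[2]/10),r.fun)
for n,rg in {"top":(225,160,290,182),"side":(262,170,290,216)}.items():
    c,f=up(I[n],*rg);g=c.mean(2);m=(g<np.percentile(g,60)*.72).astype(np.uint8)
    k,l,st,ce=cv2.connectedComponentsWithStats(m)
    for j in range(1,k):
        if st[j,4]>250 :
            q=f(ce[j]);print(n,q.round(2),st[j].tolist(),(unproj(n,q,.03)[0]*1000).round(1))
E
python3 m1.py
```

```text
extras {}
top [ 111  102  112  125 6040]
side [   40    82   248   170 26282]
['top'] [ 2.07806460e+09 -1.48723338e+09] mm yaw -8747250.949760264 1.0
['side'] [3.90296924e+08 1.22328106e+09] mm yaw -2145710.137661277 1.0
['top', 'side'] [2.14279106e+09 1.42058965e+09] mm yaw -140.2303375032074 2.0
top [232.11 175.08] [0, 0, 277, 176, 7138] [624.7  83.5  30. ]
top [237.2  169.47] [70, 69, 64, 21, 1019] [643.4  66.5  30. ]
top [258.24 171.51] [238, 86, 64, 20, 923] [634.9  -2.8  30. ]
top [279.45 173.44] [408, 101, 63, 21, 986] [626.8 -72.5  30. ]
side [272.2  173.03] [0, 0, 170, 76, 9442] [656.5 112.1  30. ]
side [271.54 183.22] [66, 85, 28, 49, 1092] [645.3  64.3  30. ]
side [273.28 199.04] [81, 210, 27, 53, 1263] [637.   -5.1  30. ]
side [262.14 207.55] [0, 212, 14, 156, 1419] [600.3 -35.1  30. ]
side [274.86 213.71] [95, 347, 24, 14, 272] [629.9 -63.8  30. ]
```

```bash
sed -i 's/m=((r-g)>60)/d=r-g;m=(d>.5*np.percentile(d,97))/; s/\[55,7,0.8\],method/X0,method/; s/np.array(\[\[55,7,.8\].*3.\]\])/np.array([X0,X0+[2,0,0],X0+[0,2,0],X0+[0,0,2]])/' m1.py
sed -i '/^for ns in/i X0=np.r_[unproj("top",[[231.5,231.]],.066)[0,:2]*100,1.0];print(X0)' m1.py
cat >> m1.py <<'E'
def slotfit():
    for n,pts in {"top":[[237.2,169.47],[258.24,171.51],[279.45,173.44]]}.items():
        w=unproj(n,pts,.03);d=w[0]-w[2];print("track y dir deg from world y",np.degrees(np.arctan2(-d[0],d[1])),np.linalg.norm(d[:2]))
slotfit()
for nm,uv,z in(("vase base",(262,135),.0),("vase top",(262,119),.125),("monk top",(216,122),.115),("canister top",(193,243),.084)):print(nm,unproj("top",[uv],z)[0].round(3))
E
python3 m1.py
```

```text
extras {}
top [ 107   98  122  163 9076]
side [   41    83   246   168 25713]
[43.74807181  8.54839753  1.        ]
['top'] [464.87825016  90.97764784] mm yaw 8.585135116718822 0.6310651649387872
['side'] [440.71626403  91.92081029] mm yaw 3.619214600544172 0.1963026481429521
['top', 'side'] [440.95265698  88.8171805 ] mm yaw 3.6167054708051505 0.8484693226590161
top [232.11 175.08] [0, 0, 277, 176, 7138] [624.7  83.5  30. ]
top [237.2  169.47] [70, 69, 64, 21, 1019] [643.4  66.5  30. ]
top [258.24 171.51] [238, 86, 64, 20, 923] [634.9  -2.8  30. ]
top [279.45 173.44] [408, 101, 63, 21, 986] [626.8 -72.5  30. ]
side [272.2  173.03] [0, 0, 170, 76, 9442] [656.5 112.1  30. ]
side [271.54 183.22] [66, 85, 28, 49, 1092] [645.3  64.3  30. ]
side [273.28 199.04] [81, 210, 27, 53, 1263] [637.   -5.1  30. ]
side [262.14 207.55] [0, 212, 14, 156, 1419] [600.3 -35.1  30. ]
side [274.86 213.71] [95, 347, 24, 14, 272] [629.9 -63.8  30. ]
track y dir deg from world y -6.799689367719639 0.1400018435564086
vase base [ 0.771 -0.019  0.   ]
vase top [ 0.781 -0.017  0.125]
monk top [0.778 0.128 0.115]
canister top [0.402 0.202 0.084]
```

```bash
sed -i 's/pts=np.argwhere(l==j)/pts=np.argwhere(np.isin(l,1+np.flatnonzero(st[1:,4]>300)))/; s/\.5\*np.percentile(d,97)/(40 if n=="top" else 55)/' m1.py
cat >> m1.py <<'E'
for n in R:
    c,f=up(I[n],*R[n]);best=minimize(lambda v:cost([v[0]/100,v[1]/100,v[2]/10],[n]),X0,method="Nelder-Mead").x
    to=lambda p:np.round((p-np.array(R[n][:2])+.5)*8-.5).astype(np.int32)
    o=np.clip(c,0,255).astype(np.uint8).copy();cv2.polylines(o,[to(H[n])],1,(0,255,0));
    cv2.polylines(o,[cv2.convexHull(to(proj(n,box(r.x[0]/100,r.x[1]/100,r.x[2]/10,.084,.044,.026,.066))))],1,(255,0,0));cv2.imwrite(f"pics/fit_{n}2.png",o)
E
python3 m1.py|head -8
```

```text
extras {}
top [ 107   99  121  159 8707]
side [   40    81   249   172 27065]
[43.74807181  8.54839753  1.        ]
['top'] [440.47167758  87.91239019] mm yaw 7.63805471703435 0.09678246032865365
['side'] [440.43861035  90.99926123] mm yaw 3.6414232260981105 0.15893608263510697
['top', 'side'] [440.39871009  87.81865623] mm yaw 3.658488180451005 0.2664025282600864
top [232.11 175.08] [0, 0, 277, 176, 7138] [624.7  83.5  30. ]
```

View pics/fit_top2.png

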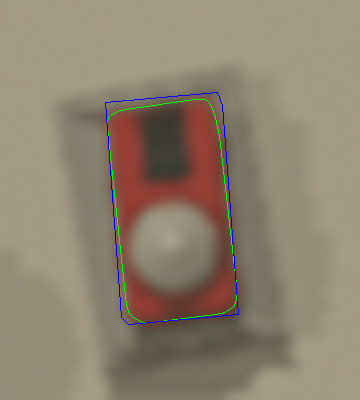

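View pics/fit_side2.png

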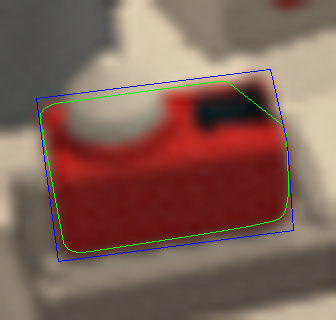

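Confirmed: the lamp is the small red one in the tray, at (232,232) in the top view and about (200,182) in the side view. The other red one (178,206) is bigger and stands on the table. Housing fit: (0.440, 0.088), yaw about 5°. Middle slot: about (0.636, -0.003), with the track's y turned -6.8° from the world's y.

Request:
send_rows([
  [[0.012,-0.0356,0,0,0,1.86,0],[0.012,-0.0356,0,0,0,1.86,0],[0.012,-0.0356,0,0,0,1.86,0],[0.012,-0.0356,0,0,0,1.86,0],[0.012,-0.0356,0,0,0,1.86,0],[0.012,-0.0356,0,0,0,1.86,0],[0.012,-0.0356,0,0,0,1.86,0],[0.012,-0.0356,0,0,0,1.86,0],[0.012,-0.0356,0,0,0,1.86,0],[0.012,-0.0356,0,0,0,1.86,0],[0.012,-0.0356,0,0,0,1.86,0],[0.012,-0.0356,0,0,0,1.86,0]],
])

```text
time_s: 1.1
ee_pos: [0.4048, 0.1934, 0.183]
eef_rot: [180.0, -0.0, 179.7]
force: [1.3, 0.9, -0.2]
opening: 0.0877
```

Request:
send_rows([
  [[0.012,-0.0356,0,0,0,1.86,0],[0.012,-0.0356,0,0,0,1.86,0],[0.012,-0.0356,0,0,0,1.86,0],[0,0,0,0,0,0,0],[0,0,0,0,0,0,0]],
])

```text
time_s: 1.52
ee_pos: [0.441, 0.0866, 0.1829]
eef_rot: [-180.0, -0.0, -175.1]
force: [-0.1, 1.4, 0.3]
opening: 0.088
```

Request:
send_rows([
  [[0,0.001,-0.03,0,0,0.3,0],[0,0,-0.03,0,0,0,0],[0,0,-0.03,0,0,0,0],[0,0,-0.02,0,0,0,0],[0,0,-0.015,0,0,0,0],[0,0,-0.01,0,0,0,0],[0,0,-0.006,0,0,0,0],[0,0,0,0,0,0,0]],
])

```text
time_s: 2.18
ee_pos: [0.4401, 0.0902, 0.0412]
eef_rot: [-180.0, -0.1, -174.5]
force: [-0.2, -0.1, 0.7]
opening: 0.0876
```

```bash
python3 - <<'E'
from rig import get_image;import cv2
for n,r in(("top",(195,190,275,270)),("side",(150,120,250,210))):
    im=get_image(n)[:,:,::-1]; cv2.imwrite(f"pics/{n}1.png",im)
    cv2.imwrite(f"pics/{n}1c.png",cv2.resize(im[r[1]:r[3],r[0]:r[2]],None,fx=6,fy=6,interpolation=cv2.INTER_CUBIC))
E
```

```text
(no output)
```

View pics/top1c.png

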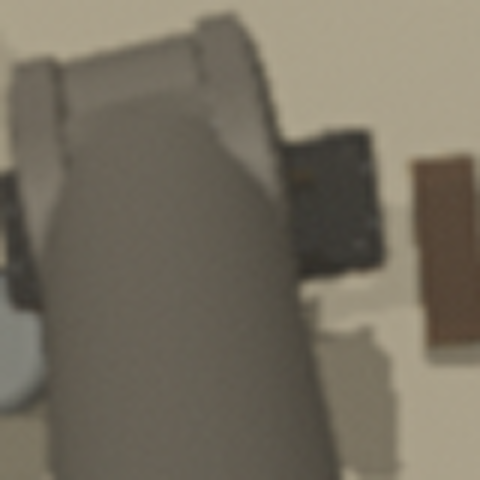

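View pics/side1c.png

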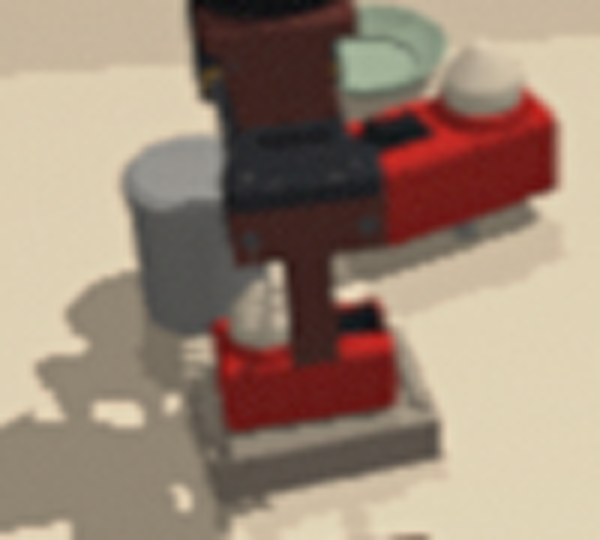

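```bash
python3 - <<'E'
from h import *
a=np.radians(5.5);ex=np.array([np.cos(a),np.sin(a),0]);ey=np.array([-np.sin(a),np.cos(a),0])
t=np.array([.4401,.0902,.0412])
s=lambda p:((p-[150,120]+.5)*6-.5).round(1)
for off in(.044,.0575):
    print("tip corners",off,[s(proj("side",t-ey*off+ex*k)[0]).tolist() for k in(-.01,.01)])
o=np.array([.4404,.088,.026])
print("lamp bottom near edge",[s(proj("side",o-ey*.022+ex*k)[0]).tolist() for k in(-.042,.042)])
print("lamp top near edge",[s(proj("side",o+[0,0,.04]-ey*.022+ex*k)[0]).tolist() for k in(-.042,.042)])
E
```

```text
tip corners 0.044 [[295.9, 428.3], [338.6, 421.9]]
tip corners 0.0575 [[300.0, 446.7], [343.1, 440.1]]
lamp bottom near edge [[225.3, 436.8], [400.8, 410.2]]
lamp top near edge [[216.5, 371.0], [396.4, 344.9]]
```

```bash
python3 - <<'E'
import cv2
im=cv2.imread("pics/side1.png")
c=im[160:200,180:222].astype(float)*1.6
cv2.imwrite("pics/side1z.png",cv2.resize(c.clip(0,255).astype('uint8'),None,fx=14,fy=14,interpolation=cv2.INTER_NEAREST))
print(im[176:196,202,::-1].tolist());print(im[176:196,210,::-1].tolist())
E
```

```text
[[61, 35, 31], [60, 35, 30], [62, 38, 34], [61, 35, 32], [75, 31, 26], [105, 29, 24], [111, 26, 26], [109, 27, 23], [107, 26, 24], [107, 29, 23], [107, 27, 26], [106, 24, 21], [106, 23, 21], [101, 36, 31], [101, 82, 73], [136, 127, 111], [147, 136, 120], [139, 127, 112], [109, 100, 88], [91, 83, 75]]
[[174, 38, 35], [194, 42, 36], [176, 38, 33], [141, 32, 30], [113, 27, 22], [107, 25, 24], [107, 25, 23], [106, 26, 23], [107, 29, 26], [107, 26, 20], [107, 24, 21], [106, 24, 21], [99, 45, 40], [102, 90, 79], [136, 128, 112], [143, 131, 115], [118, 109, 96], [97, 88, 78], [92, 83, 75], [91, 83, 75]]
```

View pics/side1z.png

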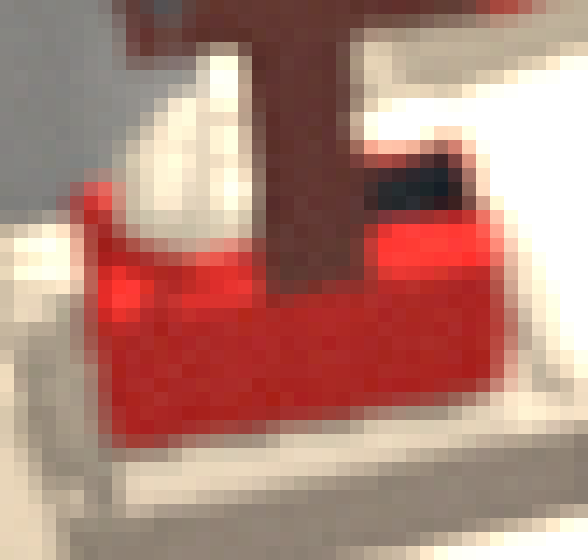

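```bash
python3 - <<'E'
from h import *
a=np.radians(5.5);ex=np.array([np.cos(a),np.sin(a),0]);ey=np.array([-np.sin(a),np.cos(a),0])
t=np.array([.4401,.0902,.0412])
s=lambda p:((p-[150,120]+.5)*6-.5).round(0).tolist()
s2=lambda p:((p-[195,190]+.5)*6-.5).round(0).tolist()
for dz in(0,.04):
  for k in(-.089,.089):
    for h in (.08,.1,.12):
      print(dz,"body",k,h,[s(proj("side",t+ey*k+ex*j+[0,0,h+dz])[0]) for j in(-.0375,.0375)],[s2(proj("top",t+ey*k+ex*j+[0,0,h+dz])[0]) for j in(-.0375,.0375)])
for off in(-.06,-.04,-.02,0,.02,.04,.06):
  print(off,[s(proj("side",t+ey*off+ex*k+[0,0,h])[0]) for h in(0,.02,.04) for k in(-.01,.01)])
E
```

```text
0 body -0.089 0.08 [[231.0, 362.0], [405.0, 336.0]] [[393.0, 287.0], [375.0, 137.0]]
0 body -0.089 0.1 [[226.0, 324.0], [403.0, 300.0]] [[393.0, 284.0], [375.0, 132.0]]
0 body -0.089 0.12 [[221.0, 286.0], [400.0, 262.0]] [[394.0, 280.0], [375.0, 126.0]]
0 body 0.089 0.08 [[187.0, 138.0], [341.0, 119.0]] [[34.0, 330.0], [20.0, 179.0]]
0 body 0.089 0.1 [[182.0, 103.0], [338.0, 84.0]] [[29.0, 327.0], [15.0, 174.0]]
0 body 0.089 0.12 [[177.0, 67.0], [335.0, 48.0]] [[23.0, 325.0], [9.0, 169.0]]
0.04 body -0.089 0.08 [[221.0, 286.0], [400.0, 262.0]] [[394.0, 280.0], [375.0, 126.0]]
0.04 body -0.089 0.1 [[216.0, 247.0], [398.0, 223.0]] [[394.0, 277.0], [375.0, 120.0]]
0.04 body -0.089 0.12 [[211.0, 207.0], [395.0, 183.0]] [[395.0, 273.0], [376.0, 114.0]]
0.04 body 0.089 0.08 [[177.0, 67.0], [335.0, 48.0]] [[23.0, 325.0], [9.0, 169.0]]
0.04 body 0.089 0.1 [[173.0, 30.0], [332.0, 12.0]] [[17.0, 322.0], [3.0, 164.0]]
0.04 body 0.089 0.12 [[167.0, -8.0], [329.0, -26.0]] [[11.0, 319.0], [-3.0, 158.0]]
-0.06 [[301.0, 450.0], [344.0, 444.0], [297.0, 417.0], [341.0, 410.0], [294.0, 383.0], [338.0, 376.0]]
-0.04 [[295.0, 423.0], [337.0, 417.0], [291.0, 390.0], [334.0, 383.0], [287.0, 356.0], [331.0, 350.0]]
-0.02 [[289.0, 396.0], [331.0, 390.0], [285.0, 364.0], [328.0, 357.0], [282.0, 330.0], [325.0, 324.0]]
0 [[283.0, 371.0], [325.0, 365.0], [279.0, 338.0], [321.0, 332.0], [276.0, 304.0], [318.0, 298.0]]
0.02 [[277.0, 346.0], [318.0, 340.0], [274.0, 313.0], [315.0, 307.0], [270.0, 280.0], [312.0, 274.0]]
0.04 [[272.0, 321.0], [312.0, 315.0], [268.0, 289.0], [309.0, 283.0], [265.0, 255.0], [306.0, 250.0]]
0.06 [[267.0, 297.0], [307.0, 292.0], [263.0, 265.0], [303.0, 260.0], [259.0, 232.0], [300.0, 226.0]]
```

```bash
python3 - <<'E'
from rig import get_image,env;import cv2
o=env.observe();print(o["time_s"],o["ee_pos"],o["joint_positions"],o["force"])
im=get_image("side")[:,:,::-1]
cv2.imwrite("pics/side2c.png",cv2.resize(im[100:220,130:270],None,fx=5,fy=5,interpolation=cv2.INTER_CUBIC))
o=env.observe();print(o["time_s"],o["ee_pos"],o["joint_positions"],o["force"])
E
```

```text
2.2833 [0.4412169  0.09011591 0.04252026] [-30.45429656  18.53631938  12.89424602 126.71375981  -7.06269579
  35.35453856  83.05091963] [0.03193229 1.02676558 0.08927792]
2.3333 [0.44151348 0.09006093 0.04279944] [-30.44778252  18.50694302  12.90939739 126.70302323  -7.06456365
  35.3535998   83.05619186] [-0.54557721 -0.04997747  0.41449866]
```

View pics/side2c.png

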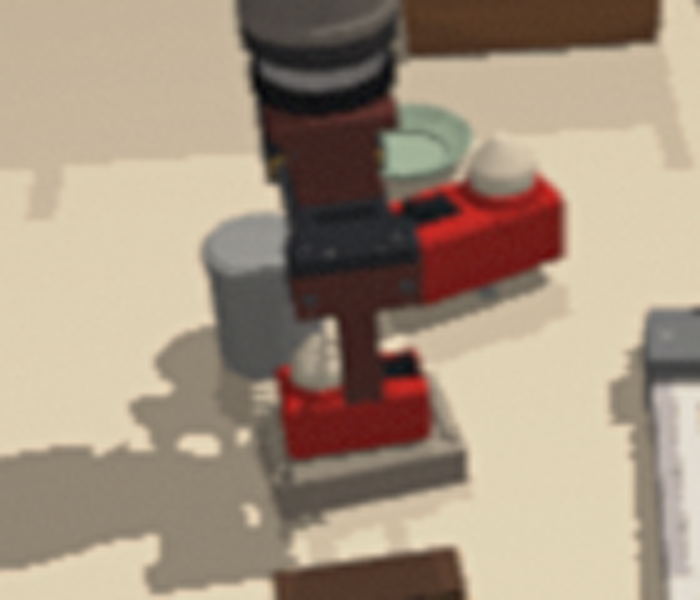

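```bash
python3 - <<'E'
from h import *
import cv2
im=cv2.imread("pics/side0.png")
y=np.radians(157.26);ty=np.array([np.sin(y),-np.cos(y),0]);tx=np.array([np.cos(y),np.sin(y),0]);t=np.array([.2607,.622,.1822])
for k in(-.057,-.044,.044,.057):
  for dz in(0,.048):print(k,dz,[proj("side",t+ty*k+tx*j+[0,0,dz])[0].round(1).tolist() for j in(-.01,.01)])
cv2.imwrite("pics/s0arm.png",cv2.resize(im[0:90,90:190],None,fx=6,fy=6,interpolation=cv2.INTER_CUBIC))
im=cv2.imread("pics/top0.png")
for k in(-.057,-.044,.044,.057):
  for dz in(0,.048):print(k,dz,[proj("top",t+ty*k+tx*j+[0,0,dz])[0].round(1).tolist() for j in(-.01,.01)])
cv2.imwrite("pics/t0arm.png",cv2.resize(im[270:350,0:80],None,fx=6,fy=6,interpolation=cv2.INTER_CUBIC))
E
```

```text
-0.057 0 [[135.6, 70.5], [130.4, 69.8]]
-0.057 0.048 [[133.0, 57.0], [127.6, 56.4]]
-0.044 0 [[137.3, 69.0], [132.2, 68.4]]
-0.044 0.048 [[134.8, 55.6], [129.5, 55.0]]
0.044 0 [[148.5, 59.9], [143.5, 59.3]]
0.044 0.048 [[146.3, 46.9], [141.2, 46.3]]
0.057 0 [[150.0, 58.6], [145.1, 58.0]]
0.057 0.048 [[147.9, 45.7], [142.8, 45.1]]
-0.057 0 [[54.1, 300.4], [50.7, 307.5]]
-0.057 0.048 [[45.3, 301.7], [41.7, 309.1]]
-0.044 0 [[49.9, 298.6], [46.5, 305.6]]
-0.044 0.048 [[40.8, 299.8], [37.3, 307.2]]
0.044 0 [[21.3, 286.5], [17.8, 293.4]]
0.044 0.048 [[11.1, 287.1], [7.4, 294.4]]
0.057 0 [[17.1, 284.7], [13.6, 291.7]]
0.057 0.048 [[6.7, 285.3], [3.0, 292.6]]
```

View pics/s0arm.png

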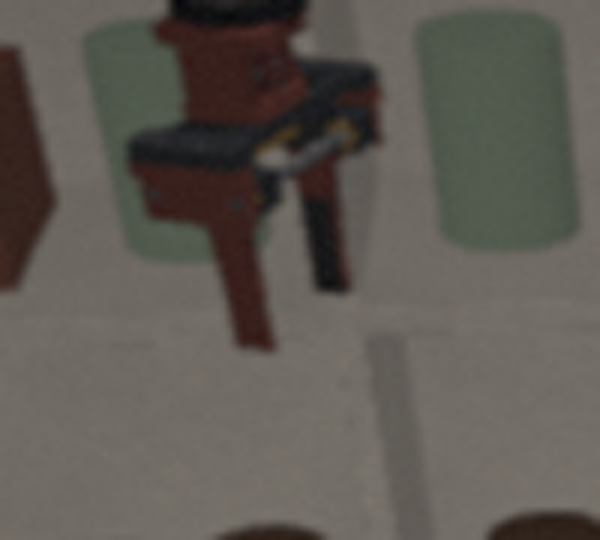

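View pics/t0arm.png

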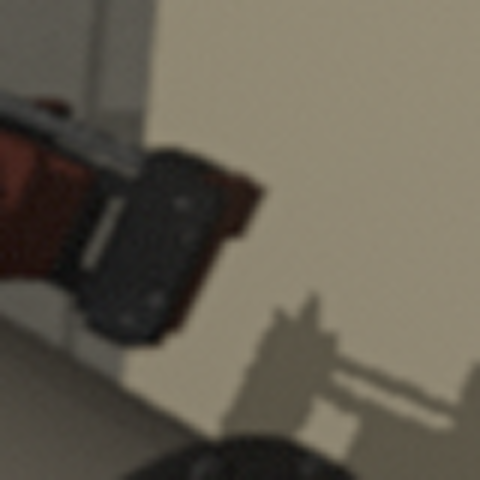

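Two checks (start pose and now, both cameras) show the fingertips about 44 mm above the reported z. The side view has the tip at row 180 where row 193 was predicted. The lamp fits agree between cameras, so the offset is in the arm reading. I'll descend in steps and check by picture.

Request:
send_rows([
  [[0,0,-0.012,0,0,0,0],[0,0,-0.012,0,0,0,0],[0,0,-0.01,0,0,0,0],[0,0,-0.006,0,0,0,0],[0,0,0,0,0,0,0]],
])

```text
time_s: 2.75
ee_pos: [0.4404, 0.0895, 0.0015]
eef_rot: [-180.0, -0.1, -174.5]
force: [0.3, 0.7, -0.2]
opening: 0.088
```

```bash
cat > look.py <<'E'
import sys,cv2;from rig import get_image,env
n,tag,x0,y0,x1,y1,s=sys.argv[1],sys.argv[2],*map(int,sys.argv[3:8])
im=get_image(n)[:,:,::-1];cv2.imwrite(f"pics/{tag}_raw.png",im)
cv2.imwrite(f"pics/{tag}.png",cv2.resize(cv2.convertScaleAbs(im[y0:y1,x0:x1],alpha=1.4),None,fx=s,fy=s,interpolation=cv2.INTER_CUBIC))
o=env.observe();print(round(o["time_s"],2),o["ee_pos"].round(4),o["eef_rot"].round(1),o["force"].round(1),o["ft_torque"].round(2),round(o["opening"],4))
E
python3 look.py side s3 160 140 240 210 8
```

```text
2.8 [0.4407 0.0895 0.0019] [-180.    -0.  -174.5] [-0.3  0.5  1.2] [-0.01 -0.03 -0.02] 0.088
```

View pics/s3.png

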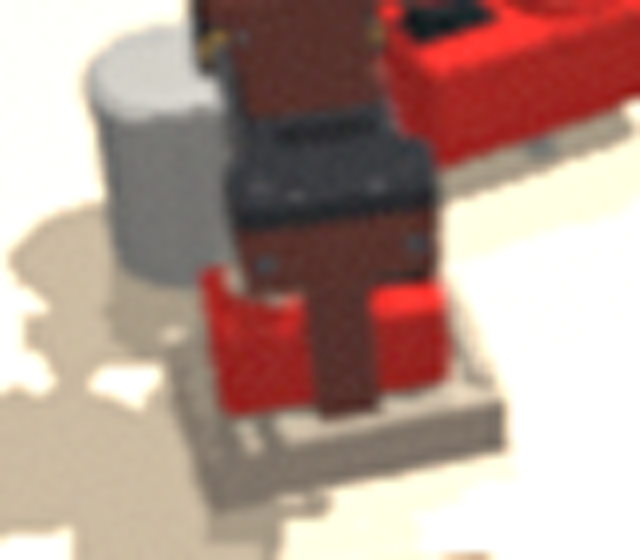

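Request:
send_rows([
  [[0,0,-0.005,0,0,0,0],[0,0,-0.0055,0,0,0,0],[0,0,0,0,0,0,0],[0,0,0,0,0,0,255],[0,0,0,0,0,0,255],[0,0,0,0,0,0,255],[0,0,0,0,0,0,255],[0,0,0,0,0,0,255],[0,0,0,0,0,0,255],[0,0,0,0,0,0,255],[0,0,0,0,0,0,255]],
], newtons=35)

```text
time_s: 3.72
ee_pos: [0.4409, 0.0894, -0.0083]
eef_rot: [-180.0, 0.0, -174.5]
force: [-0.3, -1.1, 1.0]
opening: 0.0437
```

Request:
send_rows([
  [[0,0,0.01,0,0,0,255],[0,0,0.02,0,0,0,255],[0,0,0.03,0,0,0,255],[0.02,-0.01,0.02,0,0,-1.3,255],[0.035,-0.0165,0,0,0,-2,255],[0.035,-0.0165,0,0,0,-2,255],[0.035,-0.0165,0,0,0,-2,255],[0.035,-0.0165,0,0,0,-2,255],[0.025,-0.0115,0,0,0,-2,255],[0.0106,-0.0049,0,0,0,-1,255],[0,0,0,0,0,0,255],[0,0,0,0,0,0,255]],
])

```text
time_s: 4.72
ee_pos: [0.6358, -0.0029, 0.0715]
eef_rot: [-180.0, -0.1, 173.2]
force: [0.1, -0.2, -1.3]
opening: 0.044
```

```bash
python3 look.py side s4 210 110 330 230 5;python3 look.py top t4 195 140 325 220 6
```

```text
4.77 [ 0.6352 -0.0022  0.0714] [ 1.800e+02 -1.000e-01  1.732e+02] [-0.   0.7 -0.9] [ 0.07  0.05 -0.04] 0.0434
4.82 [ 0.635  -0.0018  0.0715] [ 1.800e+02 -1.000e-01  1.732e+02] [ 0.2  0.9 -1.8] [ 0.05 -0.03 -0.03] 0.0441
```

View pics/s4.png

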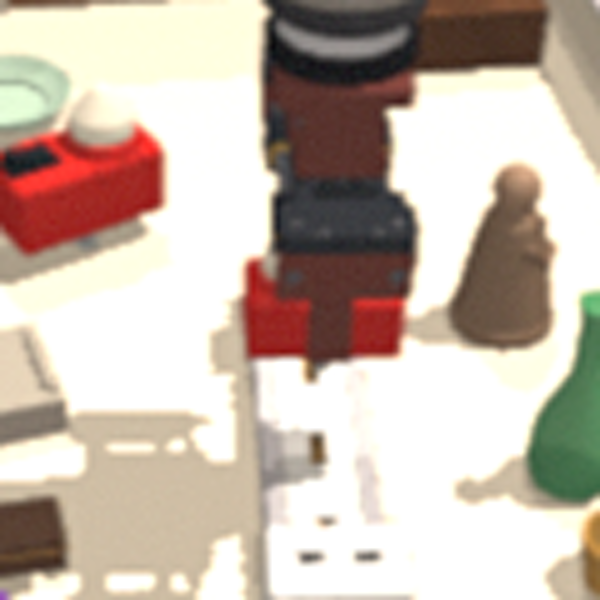

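View pics/t4.png

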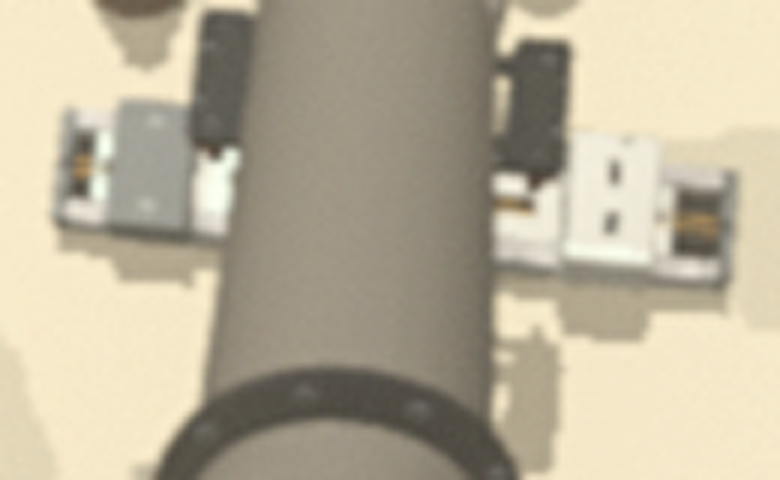

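```bash
cat > fitlamp.py <<'E'
import sys,cv2;from h import *
from scipy.optimize import least_squares
tag,x,y,zu=sys.argv[1],*map(float,sys.argv[2:5]); x0,y0,x1,y1=map(int,sys.argv[5:9])
im=cv2.imread(f"pics/{tag}_raw.png");c,f=up(im,x0,y0,x1,y1);d=c[...,2]-c[...,1]
a=np.radians(float(sys.argv[9]) if len(sys.argv)>9 else -6.8)
def e(p,b):
    X=np.array([[u*.042,-.022,0] for u in(-1,1)]);R=np.array([[np.cos(b),-np.sin(b),0],[np.sin(b),np.cos(b),0],[0,0,1]])
    return proj("side",X@R.T+[p[0],p[1],zu])
q=e((x,y),a);print("pred bottom corners",q.round(2).tolist())
g=f  # bottom edge rows by half-contrast per column; side edges per row
inv=lambda p:(np.asarray(p)-[x0,y0]+.5)*8-.5
t=float(np.percentile(d,95))*.5
rows=[];
for t_ in np.r_[np.linspace(.12,.3,6),np.linspace(.72,.9,6)]:
    p=inv(q[0]*(1-t_)+q[1]*t_);col=int(round(p[0]));s=d[:,col];k=np.flatnonzero(s>t)
    if len(k):rows.append((t_,f([col,k.max()+.5])[1]-(q[0]*(1-t_)+q[1]*t_)[1]))
print("row residual (obs-pred)",[(round(a,2),round(b,2)) for a,b in rows])
cl=[];
for up_ in(6,9,12):
    r=int(round(inv(q[0])[1]-up_*4));s=d[r];k=np.flatnonzero(s>t);l,rr=f([k.min()-.5,r])[0],f([k.max()+.5,r]);cl.append((round(l,2),round(rr[0],2),round(rr[1],1)))
print("left/right edges at rows above",cl)
hi=e((x,y),a)
z=zu;zu=z+.02;q2=e((x,y),a);print("pred edges 20mm up",q2.round(2).tolist())
E
python3 fitlamp.py s4 .6352 -.0022 .1058 250 160 300 190
```

```text
pred bottom corners [[258.26, 182.52], [290.17, 182.1]]
row residual (obs-pred) [(np.float64(0.12), np.float64(-1.59)), (np.float64(0.16), np.float64(-1.7)), (np.float64(0.19), np.float64(-1.69)), (np.float64(0.23), np.float64(-1.67)), (np.float64(0.26), np.float64(-1.78)), (np.float64(0.3), np.float64(-1.77)), (np.float64(0.72), np.float64(-1.34)), (np.float64(0.76), np.float64(-1.32)), (np.float64(0.79), np.float64(-1.31)), (np.float64(0.83), np.float64(-1.42)), (np.float64(0.86), np.float64(-1.4)), (np.float64(0.9), np.float64(-1.39))]
left/right edges at rows above [(np.float64(259.0), np.float64(289.5), np.float64(179.6)), (np.float64(258.88), np.float64(289.38), np.float64(178.1)), (np.float64(258.75), np.float64(290.0), np.float64(176.6))]
pred edges 20mm up [[258.4, 176.51], [290.72, 176.11]]
```

Request:
send_rows([
  [[0.001,0,-0.02,0,0,0,255],[0.0005,0,-0.02,0,0,0,255],[0,0,-0.01,0,0,0,255],[0,0,-0.005,0,0,0,255],[0,0,0,0,0,0,255],[0,0,0,0,0,0,255]],
])

```text
time_s: 5.32
ee_pos: [0.6379, -0.0026, 0.0171]
eef_rot: [180.0, 0.0, 173.2]
force: [0.0, -0.1, -1.7]
opening: 0.0441
```

```bash
python3 look.py side s5 230 140 320 230 7
```

```text
5.37 [ 0.6385 -0.0027  0.0175] [1.800e+02 1.000e-01 1.732e+02] [ 0.4 -0.3 -1.7] [ 0.01  0.02 -0.02] 0.0439
```

View pics/s5.png

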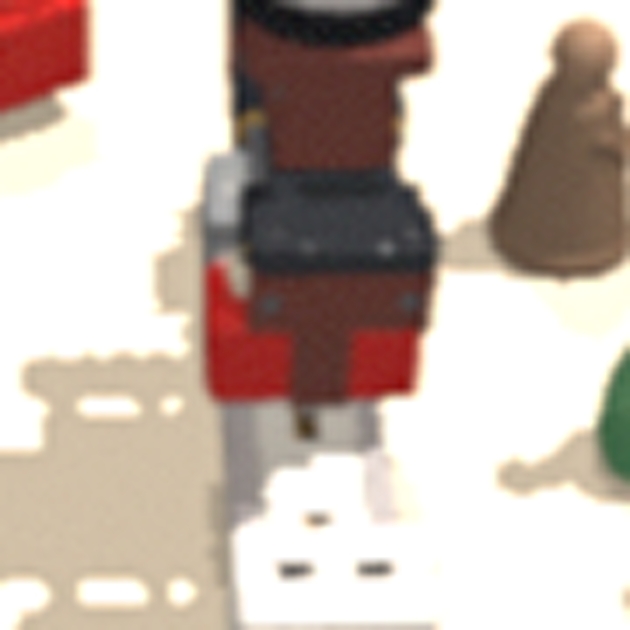

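Request:
send_rows([
  [[-0.0005,0,-0.002,0,0,0,255],[0,0,-0.002,0,0,0,255],[0,0,-0.002,0,0,0,255],[0,0,-0.001,0,0,0,255],[0,0,-0.001,0,0,0,255],[0,0,-0.001,0,0,0,255],[0,0,0,0,0,0,255]],
])

```text
time_s: 5.95
ee_pos: [0.6375, -0.0034, 0.0075]
eef_rot: [-180.0, 0.0, 173.1]
force: [0.5, -0.6, -1.8]
opening: 0.044
```

Request:
send_rows([
  [[0,0,-0.001,0,0,0,255],[0,0,-0.001,0,0,0,255],[0,0,0,0,0,0,255]],
])

```text
time_s: 6.2
ee_pos: [0.6374, -0.0033, 0.0054]
eef_rot: [-180.0, -0.0, 173.1]
force: [-0.7, -1.2, -2.1]
opening: 0.0438
```

Request:
send_rows([
  [[0,0,-0.001,0,0,0,255],[0,0,-0.001,0,0,0,255],[0,0,0,0,0,0,255]],
])

```text
time_s: 6.45
ee_pos: [0.6374, -0.0033, 0.0034]
eef_rot: [-180.0, -0.0, 173.1]
force: [0.4, -2.8, -1.4]
opening: 0.0439
```

Request:
send_rows([
  [[0,0,-0.001,0,0,0,255],[0,0,-0.001,0,0,0,255],[0,0,0,0,0,0,255]],
])

```text
time_s: 6.7
ee_pos: [0.6374, -0.0033, 0.0016]
eef_rot: [-180.0, 0.0, 173.1]
force: [-0.1, -4.2, 1.7]
opening: 0.0438
```

Request:
send_rows([
  [[0,0,-0.001,0,0,0,255],[0,0,-0.001,0,0,0,255],[0,0,0,0,0,0,255]],
])

```text
time_s: 6.95
ee_pos: [0.6375, -0.0032, -0.0003]
eef_rot: [-180.0, 0.0, 173.1]
force: [-1.5, -3.7, 4.1]
opening: 0.0435
```

Request:
send_rows([
  [[0,-0.001,-0.001,0,0,0,255],[0,0,-0.001,0,0,0,255],[0,0,-0.0005,0,0,0,255],[0,0,0,0,0,0,255],[0,0,0,0,0,0,255]],
])

```text
time_s: 7.37
ee_pos: [0.6376, -0.0032, -0.0025]
eef_rot: [180.0, -0.0, 173.2]
force: [-3.4, -1.7, 8.0]
opening: 0.0435
```

```bash
python3 look.py side s6 230 140 320 230 7
```

```text
7.42 [ 0.6375 -0.0032 -0.0025] [180.   -0.  173.2] [-2.3 -2.2  7. ] [-0.53  0.74 -0.02] 0.0439
```

View pics/s6.png

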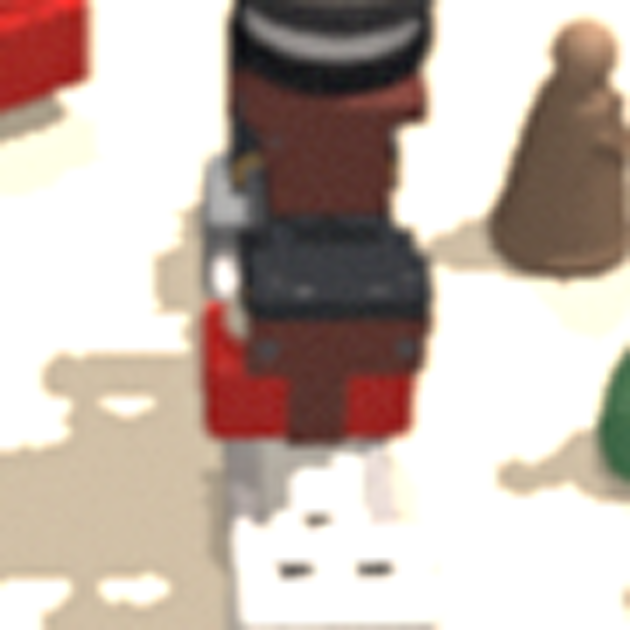

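Request:
send_rows([
  [[0,0,0,0,0,-2,255],[0,0,0,0,0,-3,255],[0,0,0,0,0,-3,255],[0,0,0,0,0,-3,255],[0,0,0,0,0,-3,255],[0,0,0,0,0,0,255]],
])

```text
time_s: 7.92
ee_pos: [0.639, -0.0021, -0.0021]
eef_rot: [179.9, 0.1, 159.1]
force: [-0.6, -0.4, 7.1]
opening: 0.0438
```

```bash
python3 look.py side s7 230 140 320 230 7
```

```text
7.97 [ 0.639  -0.0021 -0.002 ] [1.799e+02 1.000e-01 1.592e+02] [ 0.3 -0.3  5.9] [-0.14  0.05 -0.  ] 0.044
```

Request:
send_rows([
  [[0,0,-0.0005,0,0,-4,255],[0,0,0,0,0,-6,255],[0,0,0,0,0,-6,255],[0,0,0,0,0,-6,255],[0,0,0,0,0,0,255]],
])

```text
time_s: 8.38
ee_pos: [0.6389, -0.0018, -0.0026]
eef_rot: [179.8, 0.0, 136.9]
force: [-1.0, -0.2, 7.8]
opening: 0.0439
```

Request:
send_rows([
  [[0,0,0,0,0,-6,255],[0,0,0,0,0,-6,255],[0,0,0,0,0,-6,255],[0,0,0,0,0,-6,255],[0,0,0,0,0,0,255]],
])

```text
time_s: 8.8
ee_pos: [0.6386, -0.0016, -0.0029]
eef_rot: [179.9, -0.1, 112.9]
force: [-2.0, 0.7, 7.7]
opening: 0.0438
```

Request:
send_rows([
  [[0,0,0,0,0,-6,255],[0,0,0,0,0,-6,255],[0,0,0,0,0,-6,255],[0,0,0,0,0,-6,255],[0,0,0,0,0,-6,255],[0,0,0,0,0,0,255],[0,0,0,0,0,0,255],[0,0,0,0,0,0,255]],
])

```text
time_s: 9.47
ee_pos: [0.638, -0.0012, -0.0031]
eef_rot: [180.0, -0.2, 83.3]
force: [-1.7, 1.4, 8.1]
opening: 0.0439
```

Request:
send_rows([
  [[0,0,0,0,0,0,0],[0,0,0,0,0,0,0],[0,0,0,0,0,0,0],[0,0,0,0,0,0,0],[0,0,0,0,0,0,0]],
])

```text
time_s: 9.88
ee_pos: [0.6374, -0.0036, -0.0037]
eef_rot: [-180.0, -0.0, 83.2]
force: [-0.4, 0.1, -0.7]
opening: 0.0739
```

```bash
python3 look.py side s8 230 140 320 230 7
```

```text
9.93 [ 0.6374 -0.0037 -0.0036] [-180.    -0.    83.2] [ 0.2 -0.1 -0.1] [-0.04  0.1   0.06] 0.0776
```

View pics/s8.png

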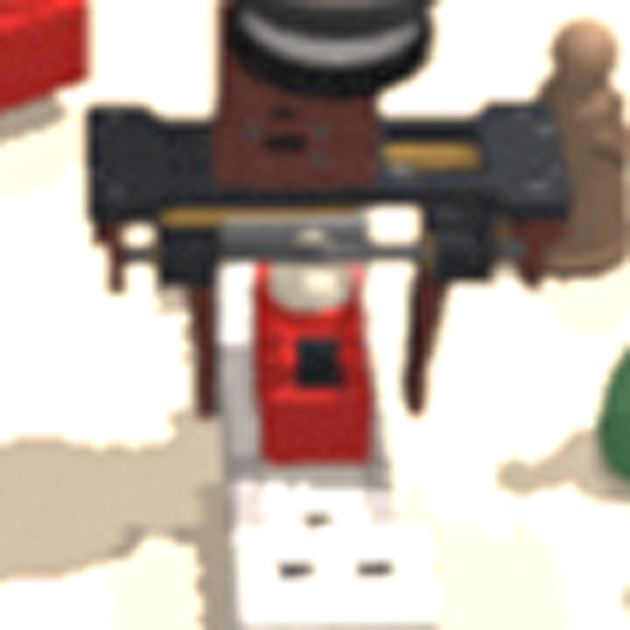

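The side view shows the lamp turned in line with the track, the rocker facing -y at crop (318,362) and both open fingers clear of it. Next I go up, close the fingers and press the rocker.

Request:
send_rows([
  [[0,0,0.01,0,0,0,0],[0,0,0.03,0,0,0,0],[0,0,0.03,0,0,0,0],[0,0,0.025,0,0,0,0],[0,-0.0155,0,0,0,0,255],[-0.004,-0.02,0,0,0,0,255],[0,0,0,0,0,0,255],[0,0,0,0,0,0,255],[0,0,0,0,0,0,255],[0,0,0,0,0,0,255],[0,0,0,0,0,0,255],[0,0,0,0,0,0,255]],
], newtons=20)

```text
time_s: 10.93
ee_pos: [0.6335, -0.0384, 0.0913]
eef_rot: [-180.0, -0.0, 83.2]
force: [-0.2, -0.7, -0.0]
opening: 0.0382
```

```bash
python3 look.py side s9 230 140 320 230 7
```

```text
10.98 [ 0.6335 -0.0386  0.0913] [-180.    -0.    83.2] [ 0.4 -0.6  0.7] [-0.03  0.08 -0.05] 0.0341
```

View pics/s9.png

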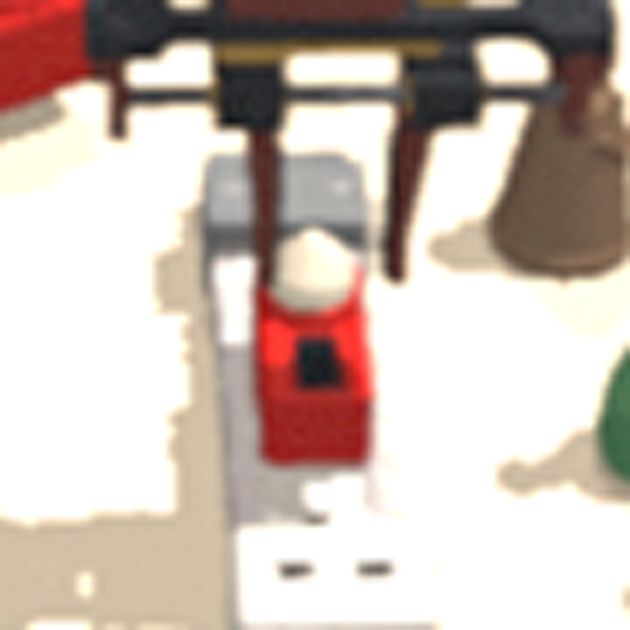

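Request:
send_rows([
  [[0,0,0,0,0,0,255],[0,0,0,0,0,0,255],[0,0,0,0,0,0,255],[0,0,0,0,0,0,255],[0,0,0,0,0,0,255],[0,0,-0.015,0,0,0,255],[0,0,-0.015,0,0,0,255],[0,0,-0.008,0,0,0,255],[0,0,-0.004,0,0,0,255],[0,0,0,0,0,0,255]],
])

```text
time_s: 11.82
ee_pos: [0.6322, -0.0393, 0.0477]
eef_rot: [-179.8, 0.0, 83.2]
force: [-0.4, 0.6, 0.1]
opening: 0.0
```

```bash
python3 look.py side s10 230 140 320 230 7
```

```text
11.87 [ 0.6329 -0.0395  0.0487] [-179.9    0.    83.2] [-0.4  0.2  0.2] [-0.03  0.05 -0.04] 0.0003
```

View pics/s10.png

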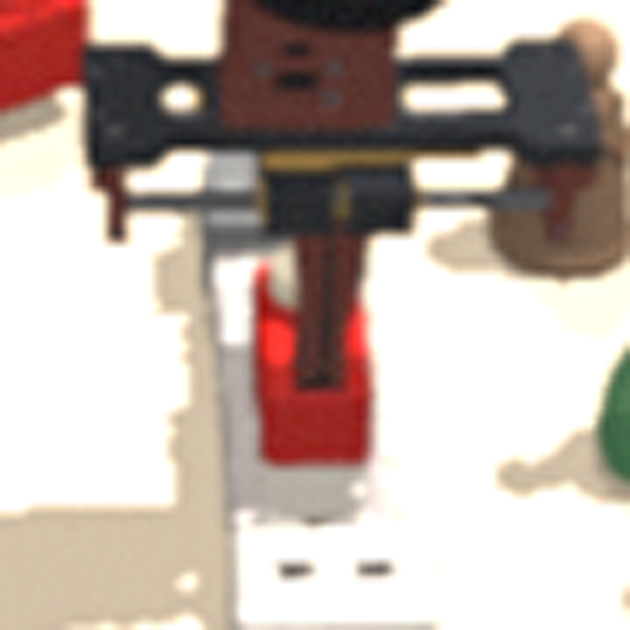

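Request:
send_rows([
  [[0,0,-0.002,0,0,0,255],[0,0,-0.002,0,0,0,255],[0,0,-0.002,0,0,0,255],[0,0,-0.002,0,0,0,255],[0,0,-0.001,0,0,0,255],[0,0,0,0,0,0,255]],
])

```text
time_s: 12.37
ee_pos: [0.6337, -0.04, 0.0408]
eef_rot: [180.0, 0.0, 83.1]
force: [0.3, -1.4, 3.1]
opening: 0.0003
```

Request:
send_rows([
  [[0,0,-0.001,0,0,0,255],[0,0,-0.001,0,0,0,255],[0,0,0,0,0,0,255]],
])

```text
time_s: 12.62
ee_pos: [0.6337, -0.0401, 0.0389]
eef_rot: [180.0, 0.0, 83.1]
force: [0.2, -2.2, 4.5]
opening: 0.0006
```

Request:
send_rows([
  [[0,0,-0.001,0,0,0,255],[0,0,-0.001,0,0,0,255],[0,0,0,0,0,0,255]],
])

```text
time_s: 12.87
ee_pos: [0.6339, -0.0407, 0.0373]
eef_rot: [179.9, 0.1, 83.1]
force: [-0.7, -3.4, 7.4]
opening: 0.0003
```

Request:
send_rows([
  [[0,0,-0.001,0,0,0,255],[0,0,0,0,0,0,255],[0,0,0,0,0,0,255]],
])

```text
time_s: 13.12
ee_pos: [0.634, -0.0409, 0.0365]
eef_rot: [179.9, 0.1, 83.1]
force: [-0.7, -4.6, 8.1]
opening: 0.0005
```

Request:
send_rows([
  [[0,0,0.005,0,0,0,255],[0,0,0.02,0,0,0,255],[0,0,0.04,0,0,0,255],[0,0,0.04,0,0,0,255],[0,0.03,0.03,0,0,0,255],[-0.03,0.04,0.02,0,0,0,255],[-0.04,0.04,0,0,0,0,255],[-0.04,0.04,0,0,0,0,255],[-0.04,0.03,0,0,0,0,255],[0,0,0,0,0,0,255]],
])

```text
time_s: 13.95
ee_pos: [0.511, 0.1138, 0.1837]
eef_rot: [-179.5, -0.2, 83.9]
force: [-0.6, 0.2, -0.5]
opening: 0.0008
```

```bash
python3 look.py side s11 240 150 310 225 8; python3 look.py top t11 195 140 325 220 6
```

```text
14.0 [0.5141 0.1108 0.1846] [-1.798e+02 -1.000e-01  8.370e+01] [ 0.9  0.1 -0.9] [-0.03  0.    0.06] 0.0004
14.05 [0.5164 0.1082 0.1853] [-1.799e+02 -1.000e-01  8.350e+01] [ 0.4 -0.1 -0.1] [-0.08  0.03 -0.01] 0.0003
```

View pics/s11.png

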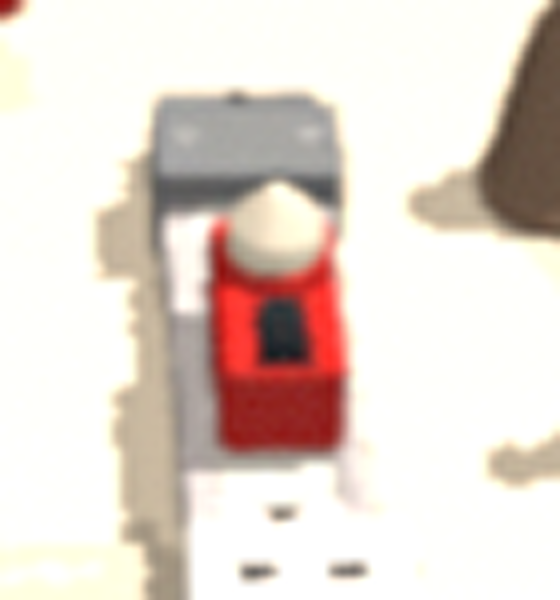

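View pics/t11.png

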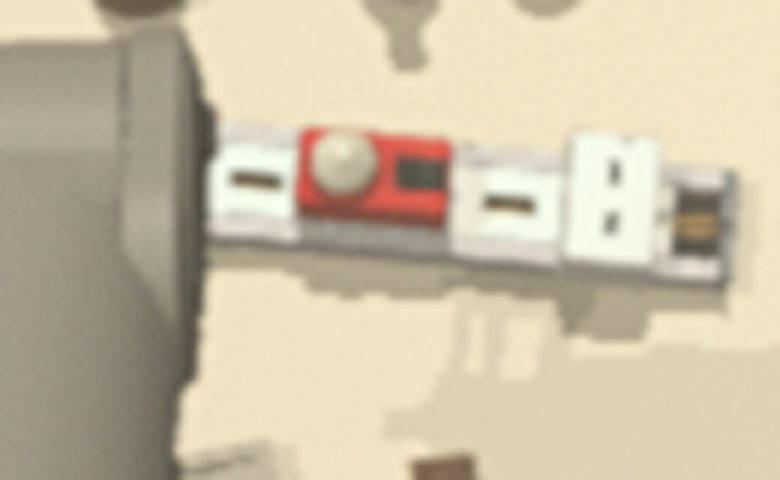

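```bash
python3 - <<'E'
import cv2,numpy as np
A=[cv2.resize(cv2.convertScaleAbs(cv2.imread(f"pics/{t}_raw.png")[178:212,258:292],alpha=1.8),None,fx=11,fy=11,interpolation=cv2.INTER_NEAREST) for t in("s9","s11")]
cv2.imwrite("pics/cmp.png",np.hstack(A))
for t in("s9","s11"):print(cv2.imread(f"pics/{t}_raw.png")[184:201,275].sum(1).tolist())
from h import *
a=np.radians(-96.8);o=np.array([.638,-.0015,.033])
P=lambda x,z:proj("side",o+[np.cos(a)*x,np.sin(a)*x,z])[0].round(1).tolist()
print("outer z49",P(.036,.049),"outer z45",P(.037,.045),"housing there",P(.037,.04),"inner z45",P(.013,.045),"inner z49",P(.014,.049),"pivot45",P(.025,.045))
E
```

```text
[285, 205, 198, 207, 149, 96, 85, 67, 68, 74, 75, 126, 180, 172, 165, 165, 161]
[281, 200, 177, 154, 114, 116, 109, 109, 102, 77, 93, 147, 210, 180, 159, 154, 151]
outer z49 [275.2, 192.4] outer z45 [275.2, 193.8] housing there [275.1, 195.2] inner z45 [274.5, 188.0] inner z49 [274.6, 187.1] pivot45 [274.8, 190.9]
```

View pics/cmp.png

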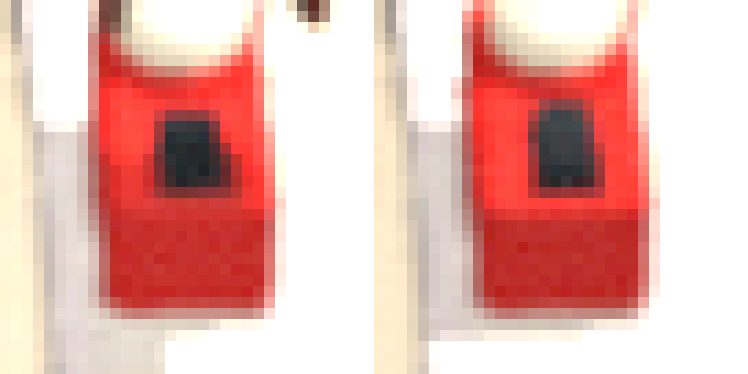

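Request:
send_rows([
  [[0,0,0,0,0,0,255],[0,0,0,0,0,0,255],[0,0,0,0,0,0,255],[0,0,0,0,0,0,255]],
])

```text
time_s: 14.38
ee_pos: [0.5188, 0.1035, 0.1855]
eef_rot: [180.0, 0.0, 83.0]
force: [0.4, -0.4, -0.2]
opening: 0.0002
```

```bash
python3 - <<'E'
from h import *
a=np.radians(-96.8)
for zu in(.030,.033,.043):
    o=np.array([.638,-.0015,zu]);ex=np.array([np.cos(a),np.sin(a),0]);ey=np.array([-ex[1],ex[0],0])
    print(zu,"front bottom edge",[proj("side",o+ex*.042+ey*k)[0].round(1).tolist() for k in(-.022,.022)])
E
python3 look.py side s12 0 0 512 384 1
```

```text
0.03 front bottom edge [[266.4, 208.5], [282.6, 208.3]]
0.033 front bottom edge [[266.5, 207.7], [282.6, 207.5]]
0.043 front bottom edge [[266.6, 205.0], [282.9, 204.7]]
14.43 [0.5186 0.1037 0.1855] [180.   0.  83.] [-0.9  0.2  1.2] [-0.04  0.08  0.03] 0.0002
```

View pics/s12.png

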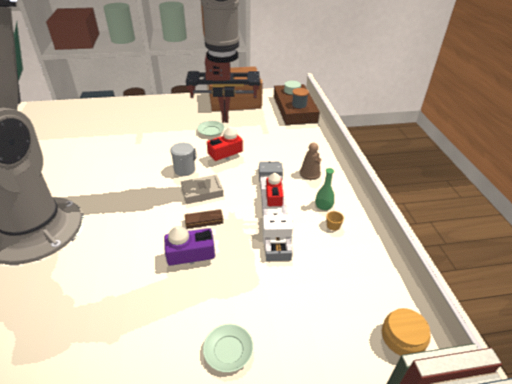

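```bash
python3 -c "
from rig import ticket;print(ticket.sign_off())"
```

```text
the job is handed in; nothing more can be done
None
```

The small red lamp is plugged into the middle slot of the track, turned a quarter turn, released and switched on. I handed the job in at about 14.4 s; it reports no verdict.

**What I did**
- I gripped the lamp in its tray and lowered its foot through the slot. The bed's spring showed at about 1.5 N per mm.
- I pushed to about 9 N, turned it −90° and let go. The wrist force stayed under about 9 N and the turn met no resistance.
- I pressed the rocker with closed fingers up to about 8 N, then moved the arm clear of everything.

**Last checks**
- **Alignment:** in the top view the lamp's edge and the track's edge lie within about 1° of each other.
- **Rocker:** enlarged before and after crops show the outer end down and the inner end up, so it is on.
- **Height:** the housing's lower front edge is at row 206. That fits an underside at about 33 mm (head up against the strip) only after allowing for a 1.4 px bias I also saw in the side view when the lamp was in the tray.
- **Bystanders:** none appears to have moved in the last side picture.

**Disagreements**
- **Arm height:** the reported TCP height was about 44 mm below where both cameras showed the fingertips, at the start pose and at the tray. I set heights by picture and force instead.
- **Slot position:** the two cameras disagreed by about 2 mm on where the slot was. I aimed between them and the foot went in on the first try.

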